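# Reset the peak pointer and hold the drying hutch gate ajar

## Robot

A 6-joint arm with a two-finger parallel gripper is mounted at the origin on the work surface; the furniture and walls round the work are solid. World frame = base frame: x ahead of the robot, y to its left, z up, the work surface at z = 0. Lengths are in m, angles in degrees, forces in N, time in s.
With the tool pointing down it reaches from about 0.25 to 0.8 m from the base axis. Payload 3.9 kg.
Tool frame: the origin (TCP) lies at the very end of the fingers, on their centre line; the grasp point (between the pads) lies 19 mm behind it (manip.grip_depth is the z of the grasp point in the tool frame, in m); z points along the fingers, y is the direction in which the jaws open and shut (so a half turn about z gives the same grasp; the last joint's range is limited). The gripper opens to 85 mm and grips with 20 to 120 N. Pads are 22 mm wide; open, the fingers measure 114 mm over their backs; the gripper's body (76 mm by 85 mm) begins 54 mm behind the grasp point. The pads swing forward as they close: fully open they stand 13 mm farther back than shut.
Start: joints at [-68.01, 14.897, -7.913, 67.191, 0, 90], TCP at [0.197, -0.487, 0.231] pointing down, gripper open.
Joint ranges: [-159.42, 159.42], [-47.68, 98.78], [-73.54, 78.23], [-108.79, 121.32], [-90, 84.71], [-180, 180]. Speed limits (degrees/s): [147.25, 147.25, 180, 180, 180, 180].

## Interface

Orientations are given as [roll, pitch, yaw] about the fixed x, y, z axes, in that order (R = Rz(yaw) Ry(pitch) Rx(roll)).
In Python, from workcell import manip gives the robot as it stands. The module is installed in compiled form; this text tells all that it offers.
- The arm moves only by the shell command python3 -m jog 'ROWS'. ROWS is JSON, a list of rows, each an object with "dp": the shift along the world's x, y, z in mm, a list of three; "rotation": the turn, a rotation vector about the world's x, y, z in rad, a list of three; "fingers": the finger opening in mm, from 0 to 85.4. A call has exactly 5 rows; each row shifts and turns the commanded pose from where the row before left it; what a row does not reach is not made up. A row lasts 1/12 s, in which the tool goes at most 41.7 mm and 7.16 degrees, less where a joint would pass 70% of its speed; a pose out of reach is approached as far as the arm can. A call is refused whole if a number of a shift passes 41.7 or a number of a turn 0.125, either way. A call with a gripper value outside its range is refused whole. The fingers move at their own pace and stop on an object; the grip force is fixed at half the most. Time passes only in rows, so rows that do not move let the fingers close, or fill a call up. It gives the time, the measured TCP pose, the force and the opening at its end, in the units of the state.
- manip.get_state(): the state, without advancing time (a new reading comes with each control period).
- manip.camera(name): name is "scene" or "top" or "wrist"; returns the picture (480x640x3 uint8, red, green, blue); there is no depth.
- manip.camera_params(name): a dict with "fx", "fy", "cx", "cy" (pixels), "dist" ([k1, k2, p1, p2, k3] as OpenCV has them; the pictures are not rectified), "view" (4x4, takes a point from world to camera coordinates); the wrist camera has in their place "mount" (4x4, takes a point from camera to tool coordinates, whose origin is the TCP and whose axes are the flange's). Camera axes: x right, y down, z forward; pixel columns grow to the right and rows downward; lengths in m; the calibration is good to about 2 mm. A picture is of the moment at which its call begins: read the wrist's pose just before it. camera_params takes no time and is no camera call.
- manip.close_job(): hands the job in, once; it reports no verdict.
The state is a dict: "clock": time; "qpos": joint angles; "joint_velocities": joint speeds; "effort": joint torques, N m; "ee_pos": TCP position; "eef_rot": TCP orientation; "force": force on the tool from outside, world axes, zero at the start; "ft_torque": the same for the moment, N m; "grip_width": opening from 0.0 (shut) to 1.0 (fully open).
Only numpy, scipy, OpenCV 4.12 (cv2) and the standard library are available. Lean on these libraries where they do the work, as an engineer would, in place of code of your own. Each camera call takes 0.05 s, during which the arm holds its last target.

## Task

Before the ware in the drying hutch is aired, turn the peak pointer's knob on the humidity gauge anticlockwise all the way back to its zero stop. Then take the sagging bolt on top of the hutch gate by its knob, lift it so that the collar at its end clears the bent keeper, draw it fully back with the gate still closed, and only then swing the gate ajar, its free edge about a hand's breadth (10 cm) out from the closed position. Finish while still holding the gate still there by the bolt knob, because a spring would pull it shut; leave the wooden stamp and the drying pot where they stand.

Things in the scene. Friction and masses are not known exactly. Their poses are not given: they have to be found in the camera images.
- gauge: flat square grey humidity gauge, 100x100x33 mm, fixed to the table, white dial facing up; origin at the centre of its underside; its x axis points from the dial centre to the zero mark and stop pin (about away from the robot), z up
- peak_grip (a point): centre of the black bar-shaped reset knob on the dial centre, 56 mm above the table, on the knob's turning axis: the bar is 34 mm long, 14 mm wide and stands from 38 to 68 mm above the table; it carries the peak pointer, which is in line with the bar
- peak (a joint): angle of the reset knob and pointer, rad: 0 = at the zero stop, bar and pointer along the gauge's x axis; grows as it turns clockwise seen from above (the bar's direction is the gauge's yaw minus this value). A hard stop at 0; light friction, stays where it is left
- hutch: slatted wooden drying hutch, 150 mm deep (x), 270 mm wide (y), 129 mm high, fixed to the table; two clay pinch pots inside; origin at the centre of its underside; its front with the gate faces its own -x; hinge post at its +y end, latch post with the keeper at its -y end
- gate_hinge (a point): point on the gate's upright hinge axis, at the height of the sagging bolt rod, 146 mm above the table. Gate: wood frame with wire mesh, 195 mm wide from the hinge to its free edge, 14 mm thick, top edge 128 mm above the table
- gate_edge (a point): point on the free edge of the gate, half-way up; 195 mm from the hinge axis
- gate (a joint): gate angle, rad: 0 = closed (gate along the hutch's y axis), grows as the free edge swings out to the hutch's -x, up to 1.1. A spring pulls it shut with about 0.25 N m when closed and 0.55 N m at 0.5 rad
- bolt_grip (a point): centre of the bolt knob's head, an upright steel cylinder 24 mm in diameter and 28 mm high on a 10 mm stem, standing 58 mm above the rod (204 mm above the table while the bolt sags). Nothing else stands higher than 180 mm there. 170 mm from the hinge axis while bolted
- bolt_knob: the bolt's knob with its stem; origin on the rod's axis under the knob; fixed to the bolt
- bolt (a joint): draw of the barrel bolt along the gate towards the hinge (the hutch's +y while closed), m: 0 = bolted, 0.040 = fully drawn. A collar 26 mm wide, 20 mm high and 8 mm long near the rod's end lies behind the keeper's upright notched lip (9 mm thick, leaning towards the collar), about 3 mm from it; collar and rod end are past the lip, and the gate free, from 0.026. Friction about 1 N
- bolt_lift (a joint): lift of the bolt, m: 0 = sagging by its weight (about 160 g), up to 0.024 in its tall loose staples. The lip blocks the collar and holds the gate unless the bolt is lifted more than 0.014; once the bolt is drawn it may sag again
- stamp_mid (a point): centre of a loose wooden stamp block, 34x34x58 mm, standing on the table between gauge and hutch: leave it
- pot_mid (a point): centre of a loose clay pot, 95 mm wide, 94 mm high, right of the gauge: leave it
There are look-alikes about, which are no part of the job. Leave any yellow look-alike of the gauge alone.

How it is judged:
By the outcome, as a careful person would: the job done as asked, in the order asked, and still so for the second after the job is handed in, while the arm keeps its last pose, push and grip.
It also fails if it takes over 58 s, if anything falls off the work surface, if the arm or the gripper's body presses on something with over 40 N, if the wrist force passes 120 N, or if a joint passes its speed limit or range.

## Working session

There is one attempt and no reset: what is moved stays moved. The work goes in short steps, Python scripts to look and compute and a shell command to move; the robot and the scene stay as the last step left them, time stands still between calls to the robot, and variables do not carry over. Pictures are saved under pics/ and viewed, and the job is handed in when it is done.

```bash
mkdir -p pics
cat > h.py <<'E'
import numpy as np, cv2
from workcell import manip
def snap(n,f):
    im=manip.camera(n); cv2.imwrite('pics/'+f,cv2.cvtColor(im,cv2.COLOR_RGB2BGR)); return im
E
python3 - <<'E'
from h import *
print(manip.get_state())
snap('scene','s0.png');snap('top','t0.png');snap('wrist','w0.png')
for n in('scene','top','wrist'):print(n,manip.camera_params(n))
print(manip.grip_depth)
E
```

```text
{'clock': 0.0, 'qpos': array([-6.80095552e+01,  1.49353004e+01, -7.98491889e+00,  6.71900515e+01,
       -1.84843858e-04,  8.99993597e+01]), 'joint_velocities': array([ 0.01848557,  0.16490443,  0.01195935,  0.06620563, -0.07877988,
        0.08810055]), 'effort': array([-1.69353767e-03, -4.05681002e+01,  2.53921115e+01,  1.87242741e-02,
       -1.86172547e-04,  9.38983675e-06]), 'ee_pos': array([ 0.19633476, -0.48618176,  0.2304744 ]), 'eef_rot': array([-1.79889729e+02,  1.83611137e-04,  2.19910855e+01]), 'force': array([-0.57261964, -0.58583251,  0.0282712 ]), 'ft_torque': array([ 0.01302417, -0.01829297, -0.01337167]), 'grip_width': 1.005482219750312}
scene {'fx': 598.9619198594528, 'fy': 598.9619198594528, 'cx': 329.7700151775519, 'cy': 237.7586119897268, 'dist': array([-0.03046247,  0.        ,  0.        ,  0.        ,  0.        ]), 'view': array([[ 0.58842439, -0.80854484,  0.00346138, -0.24243205],
       [-0.43839888, -0.32263919, -0.83887447,  0.25880074],
       [ 0.6793844 ,  0.49209673, -0.54431392,  1.17427182],
       [ 0.        ,  0.        ,  0.        ,  1.       
[... 386 characters left out ...]
-02, -7.36480860e-04, -9.97361695e-01,
         1.23588763e+00],
       [ 0.00000000e+00,  0.00000000e+00,  0.00000000e+00,
         1.00000000e+00]])}
wrist {'fx': 376.6059718243272, 'fy': 376.6059718243272, 'cx': 323.6378631921799, 'cy': 243.49504650304124, 'dist': array([-0.06264815,  0.        ,  0.        ,  0.        ,  0.        ]), 'mount': array([[ 8.42996801e-04, -9.63545836e-01, -2.67541980e-01,
         6.79571414e-02],
       [ 9.99999398e-01,  1.00018363e-03, -4.51243109e-04,
        -1.11979323e-03],
       [ 7.02384526e-04, -2.67541438e-01,  9.63546099e-01,
        -1.42995121e-01],
       [ 0.00000000e+00,  0.00000000e+00,  0.00000000e+00,
         1.00000000e+00]])}
-0.0187
```

View pics/s0.png

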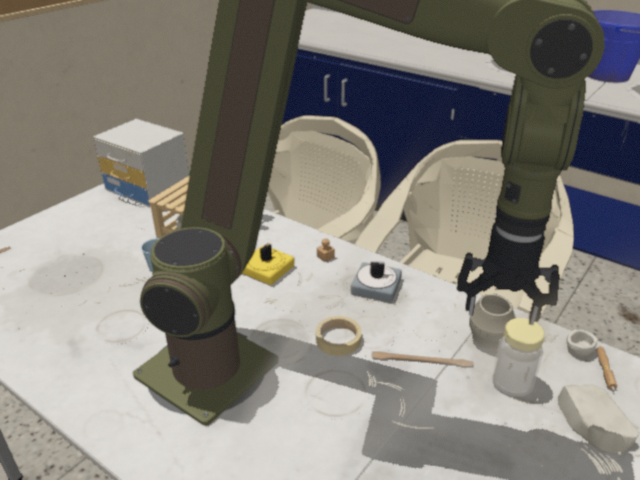

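View pics/t0.png

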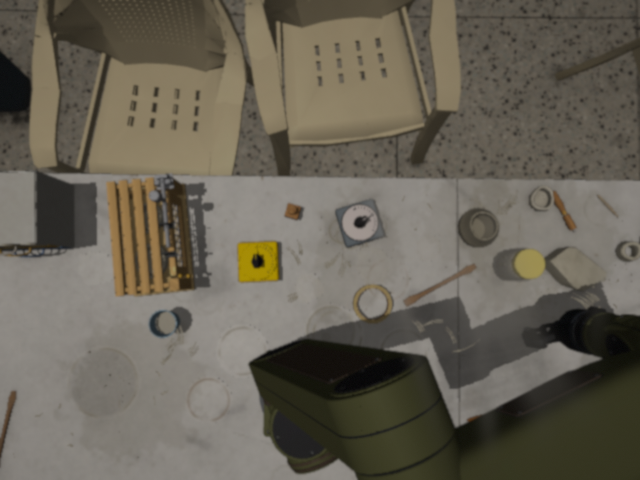

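View pics/w0.png

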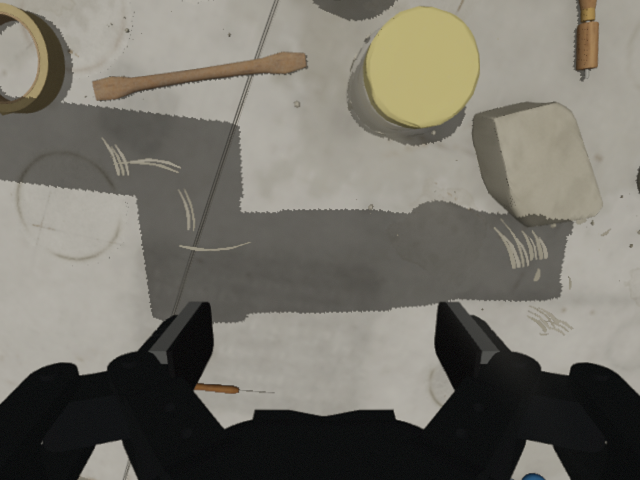

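Top view: a grey gauge at (360,222) and a yellow look-alike at (258,262). The grey one fits the description, so it is the target. The stamp is at (293,211) and the pot at (479,227). The hutch is at (155,235) with its gate side facing right (world -y). I'll check enlarged crops.

```bash
cat >> h.py <<'E'
def ray(n,uv,st=None):
    p=manip.camera_params(n);K=np.array([[p['fx'],0,p['cx']],[0,p['fy'],p['cy']],[0,0,1]])
    d=cv2.undistortPoints(np.array([[uv]],float),K,p['dist'])[0,0];d=np.array([d[0],d[1],1])
    if n=='wrist':
        from scipy.spatial.transform import Rotation as R
        T=np.eye(4);T[:3,:3]=R.from_euler('xyz',st['eef_rot'],degrees=True).as_matrix();T[:3,3]=st['ee_pos'];T=T@p['mount']
    else: T=np.linalg.inv(p['view'])
    return T[:3,3],T[:3,:3]@d
def plane(n,uv,z,st=None):
    o,d=ray(n,uv,st);return o+d*(z-o[2])/d[2]
def tri(rays):
    A=np.zeros((3,3));b=np.zeros(3)
    for o,d in rays:
        d=d/np.linalg.norm(d);P=np.eye(3)-np.outer(d,d);A+=P;b+=P@o
    x=np.linalg.solve(A,b);return x,[np.linalg.norm(np.cross(x-o,d/np.linalg.norm(d)))*1000 for o,d in rays]
E
python3 - <<'E'
from h import *
t=cv2.imread('pics/t0.png');s=cv2.imread('pics/s0.png')
a=cv2.resize(t[180:260,310:410],(500,400),interpolation=cv2.INTER_CUBIC)
b=cv2.resize(t[165:305,100:220],(360,420),interpolation=cv2.INTER_CUBIC)
c=cv2.resize(s[250:310,340:420],(400,300),interpolation=cv2.INTER_CUBIC)
o=np.zeros((600,800,3),np.uint8);o[:300,:375]=cv2.resize(a,(375,300));o[300:,:400]=c;o[:420,420:780]=b
cv2.imwrite('pics/c0.png',o)
for uv,z in [((360,222),.03),((364,220),.06),((293,211),.058),((479,227),.09),((168,185),.15),((185,285),.14)]:print(uv,plane('top',uv,z))
E
```

```text
(360, 222) [ 0.42023553 -0.12834243  0.03      ]
(364, 220) [ 0.42177058 -0.13543235  0.06      ]
(293, 211) [0.44177244 0.03593592 0.058     ]
(479, 227) [ 0.40493726 -0.40194811  0.09      ]
(168, 185) [0.48431571 0.31116735 0.15      ]
(185, 285) [0.2621039  0.26901065 0.14      ]
```

View pics/c0.png

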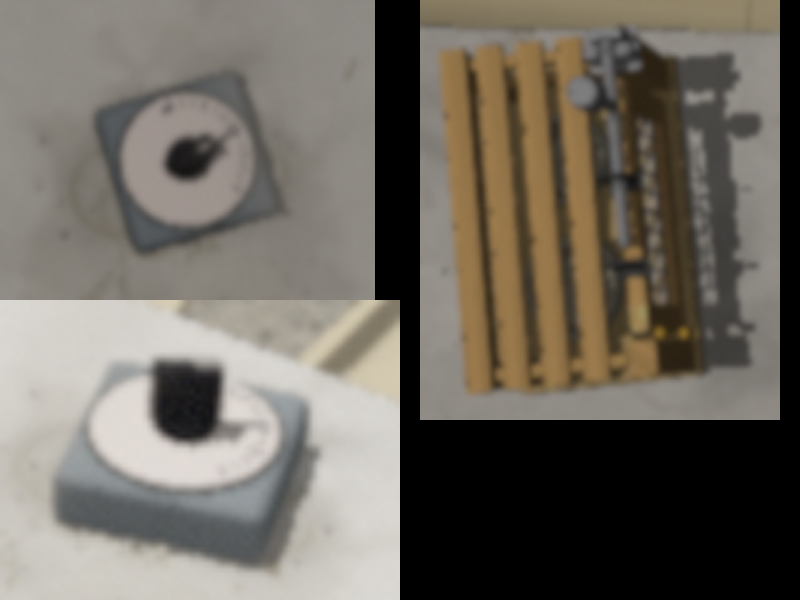

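Crop: on the grey gauge the zero mark sits at the dial's upper left (yaw about +15°) and the pointer points to the upper right, about 70° clockwise of zero. The bolt knob is at crop (585,93), i.e. about (155,196) in the top image. Moving over the gauge.

```bash
python3 -m jog '[{"dp":[18,35,0],"rotation":[0,0,-0.122],"fingers":85},{"dp":[18,35,0],"rotation":[0,0,-0.122],"fingers":85},{"dp":[18,35,0],"rotation":[0,0,-0.122],"fingers":85},{"dp":[18,35,0],"rotation":[0,0,-0.122],"fingers":85},{"dp":[18,35,0],"rotation":[0,0,-0.122],"fingers":85}]'
python3 -m jog '[{"dp":[18,35,0],"rotation":[0,0,-0.122],"fingers":85},{"dp":[18,35,0],"rotation":[0,0,-0.122],"fingers":85},{"dp":[18,35,0],"rotation":[0,0,-0.122],"fingers":85},{"dp":[18,35,0],"rotation":[0,0,-0.122],"fingers":85},{"dp":[18,35,0],"rotation":[0,0,-0.122],"fingers":85}]'
python3 -m jog '[{"dp":[18,30,0],"rotation":[0,0,-0.122],"fingers":85},{"dp":[0,0,0],"rotation":[0,0,0],"fingers":85},{"dp":[0,0,0],"rotation":[0,0,0],"fingers":85},{"dp":[0,0,0],"rotation":[0,0,0],"fingers":85},{"dp":[0,0,0],"rotation":[0,0,0],"fingers":85}]'
python3 - <<'E'
from h import *
import pickle
st=manip.get_state();pickle.dump(st,open('w1.p','wb'));snap('wrist','w1.png')
E
```

```text
clock: 0.57
ee_pos: [0.2824, -0.3194, 0.2311]
eef_rot: [-180.0, 0.0, -11.4]
force: [0.3, -0.1, 0.4]
grip_width: 0.994
clock: 0.98
ee_pos: [0.3215, -0.2199, 0.2315]
eef_rot: [-176.0, 0.0, -37.5]
force: [-0.5, -1.6, 0.2]
grip_width: 0.998
clock: 1.4
ee_pos: [0.3046, -0.2293, 0.2315]
eef_rot: [-173.9, 0.1, -42.1]
force: [-1.4, -1.4, -0.3]
grip_width: 0.993
```

View pics/w1.png

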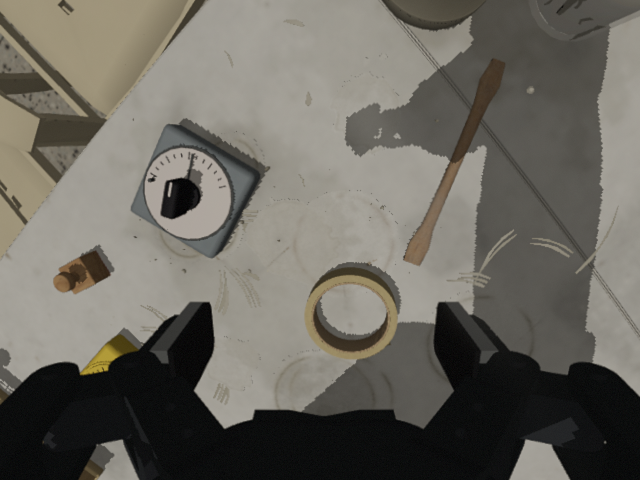

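Run:
```python
from h import *
s=manip.get_state();print(s['qpos'],s['joint_velocities'],s['effort'],s['force'],s['ft_torque'])
```

```text
[-42.11482271   0.73818663 -25.21346871  64.18867039   6.12944972
 179.94163355] [ 0.18568263  0.07089529 -0.00205249 -0.0195579  -0.07697205 -0.09695248] [-1.65532138e-01 -2.58808100e+01  2.49736583e+01  3.20888346e-02
  3.94234098e-01  5.27797079e-05] [ 1.07563321 -0.72842526  0.72735993] [-0.08642511  0.07311069 -0.04240851]
```

j6 reached its 180° limit (j6 = j1+180-yaw), so I'll use the half-turn grasp near yaw 125°. This view is still good for measuring, so I'll use it.

Run:
```python
from h import *
w=cv2.imread('pics/w1.png')
a=cv2.resize(w[110:270,120:280],(600,600),interpolation=cv2.INTER_CUBIC)
cv2.imwrite('pics/c1.png',a)
```

```text
(no output)
```

View pics/c1.png

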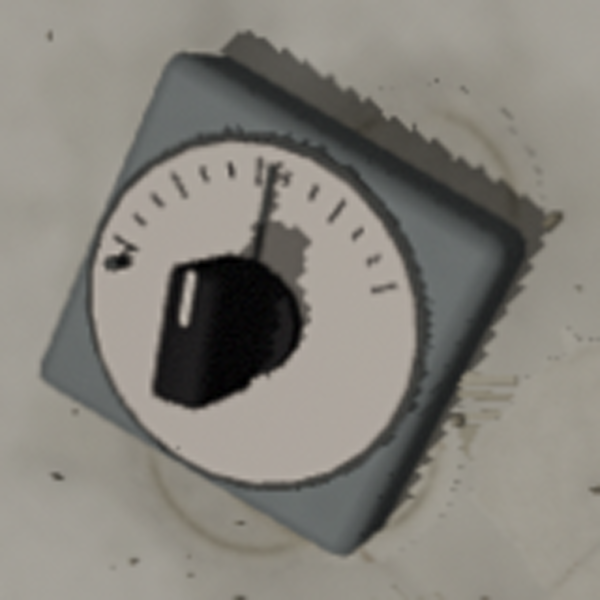

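Run:
```python
from h import *
import pickle
st=pickle.load(open('w1.p','rb'))
w=cv2.imread('pics/w1.png')
hsv=cv2.cvtColor(w,cv2.COLOR_BGR2HSV)
def c(x,y):return (120+x/3.75,110+y/3.75)
P=lambda x,y,z:plane('wrist',c(x,y),z,st)
z=.035
pin=P(118,258,z);cen=P(255,313,z);tip=P(272,165,z)
a=lambda v:np.degrees(np.arctan2(v[1],v[0]))
print(pin,cen,tip,a(pin-cen),a(tip-cen))
# dial outline fit: white
m=((hsv[...,1]<40)&(hsv[...,2]>150)).astype(np.uint8)
# corners base z=.033
C=[P(x,y,.033) for x,y in((180,52),(522,245),(345,555),(42,375))]
print(np.mean(C,0),[a(C[i]-C[(i+1)%4]) for i in range(4)])
T=[P(x,y,.068) for x,y in((186,265),(170,400))];print('bar top',T,a(T[0]-T[1]))
# triangulate dial centre & knob top: top + wrist + scene
t0=(310+(190)/3.75,180+158/3.75)
print(tri([ray('wrist',c(255,313),st),ray('top',t0)]))
print('dial top', tri([ray('wrist',c(255,313),st),ray('scene',(340+186/5,250+132/5))]))
# knob top centre in scene crop (187,62+~)
print('knobtop', tri([ray('wrist',c(182,330),st),ray('scene',(340+187/5,250+66/5))]))
```

```text
[ 0.45303766 -0.11060429  0.035     ] [ 0.41873145 -0.12806054  0.035     ] [ 0.44071652 -0.15850518  0.035     ] 26.96864705965941 -54.165712050062396
[ 0.41694019 -0.12989151  0.033     ] [np.float64(18.996597179779016), np.float64(-74.56157726337378), np.float64(-162.29472402147044), np.float64(107.3270935624195)]
bar top [array([ 0.43014341, -0.13895411,  0.068     ]), array([ 0.4117198 , -0.11218018,  0.068     ])] -55.46747014834872
(array([ 0.4186344 , -0.12926608,  0.03747674]), [np.float64(0.4439876340839328), np.float64(0.4439876340840219)])
dial top (array([ 0.41918293, -0.12849145,  0.03352754]), [np.float64(1.0337951852508043), np.float64(1.0337951852507696)])
knobtop (array([ 0.42057664, -0.12729781,  0.06876639]), [np.float64(0.047749487267281475), np.float64(0.04774948726724463)])
```

```bash
python3 -m jog '[{"dp":[0,0,0],"rotation":[-0.039,0.036,0.1],"fingers":85},{"dp":[2,2,0],"rotation":[-0.044,0.031,0.1],"fingers":85},{"dp":[5,5,0],"rotation":[0,0,0.124],"fingers":85},{"dp":[6,5,0],"rotation":[0,0,0.124],"fingers":85},{"dp":[6,5,0],"rotation":[0,0,0.124],"fingers":85}]'
python3 -m jog '[{"dp":[6,5,0],"rotation":[0,0,0.124],"fingers":85},{"dp":[6,5,0],"rotation":[0,0,0.124],"fingers":85},{"dp":[6,5,0],"rotation":[0,0,0.124],"fingers":85},{"dp":[6,5,0],"rotation":[0,0,0.124],"fingers":85},{"dp":[6,5,0],"rotation":[0,0,0.124],"fingers":85}]'
python3 -m jog '[{"dp":[6,5,0],"rotation":[0,0,0.124],"fingers":85},{"dp":[6,5,0],"rotation":[0,0,0.124],"fingers":85},{"dp":[6,5,0],"rotation":[0,0,0.124],"fingers":85},{"dp":[6,5,0],"rotation":[0,0,0.124],"fingers":85},{"dp":[6,5,0],"rotation":[0,0,0.124],"fingers":85}]'
```

```text
clock: 1.87
ee_pos: [0.324, -0.2117, 0.2315]
eef_rot: [-180.0, 0.4, -8.9]
force: [0.0, -1.0, -0.8]
grip_width: 0.999
clock: 2.28
ee_pos: [0.3539, -0.1867, 0.2314]
eef_rot: [-180.0, 0.4, 26.6]
force: [-0.4, 0.1, -0.5]
grip_width: 0.996
clock: 2.7
ee_pos: [0.3839, -0.1616, 0.2314]
eef_rot: [-180.0, 0.4, 62.1]
force: [0.5, -0.4, 0.1]
grip_width: 0.993
```

```bash
python3 -m jog '[{"dp":[4,4,0],"rotation":[0,0,0.122],"fingers":85},{"dp":[4,4,0],"rotation":[0,0,0.122],"fingers":85},{"dp":[4,4,-5],"rotation":[0,0,0.122],"fingers":85},{"dp":[4,4,-10],"rotation":[0,0,0.122],"fingers":85},{"dp":[4,4,-10],"rotation":[0,0,0.122],"fingers":85}]'
python3 -m jog '[{"dp":[4,4,-10],"rotation":[0,0,0.122],"fingers":85},{"dp":[4,3,-10],"rotation":[0,0,0.122],"fingers":85},{"dp":[4,3,-10],"rotation":[0,0,0.122],"fingers":85},{"dp":[3,3,-10],"rotation":[0,0,0.122],"fingers":85},{"dp":[0,0,-10],"rotation":[0,0,0],"fingers":85}]'
python3 - <<'E'
from h import *
import pickle
st=manip.get_state();pickle.dump(st,open('w2.p','wb'));print(st['ee_pos'],st['eef_rot'],st['qpos']);snap('wrist','w2.png')
E
```

```text
clock: 3.12
ee_pos: [0.4042, -0.1418, 0.2065]
eef_rot: [180.0, 0.4, 97.1]
force: [-0.8, 0.4, -0.7]
grip_width: 0.995
clock: 3.53
ee_pos: [0.4192, -0.1285, 0.156]
eef_rot: [180.0, 0.4, 124.9]
force: [0.1, 0.0, -1.6]
grip_width: 0.994
[ 0.4192455  -0.12848613  0.15600213] [179.98342845   0.42918075 124.932945  ] [-16.85425534   9.09960337 -27.42722088  53.12570716  -0.25246206
  38.21197206]
```

View pics/w2.png

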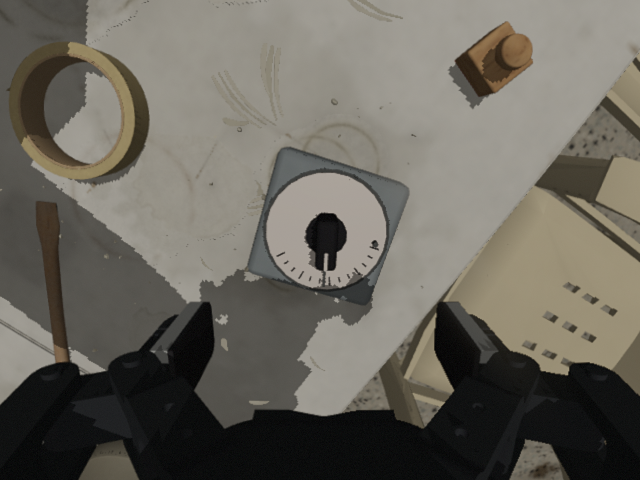

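Run:
```python
from h import *
import pickle
st=pickle.load(open('w2.p','rb'))
w=cv2.imread('pics/w2.png')
cv2.imwrite('pics/c2.png',cv2.resize(w[140:310,240:415],(700,680))[:600])
pin=plane('wrist',(374.5,244),.035,st);c=plane('wrist',(327,230),.035,st);print(pin,c,plane('wrist',(325.5,251),.068,st),np.degrees(np.arctan2(*(pin-c)[[1,0]])))
```

```text
[ 0.45335678 -0.11152466  0.035     ] [ 0.41895659 -0.12278589  0.035     ] [ 0.4211966  -0.12816456  0.068     ] 18.12635804335658
```

View pics/c2.png

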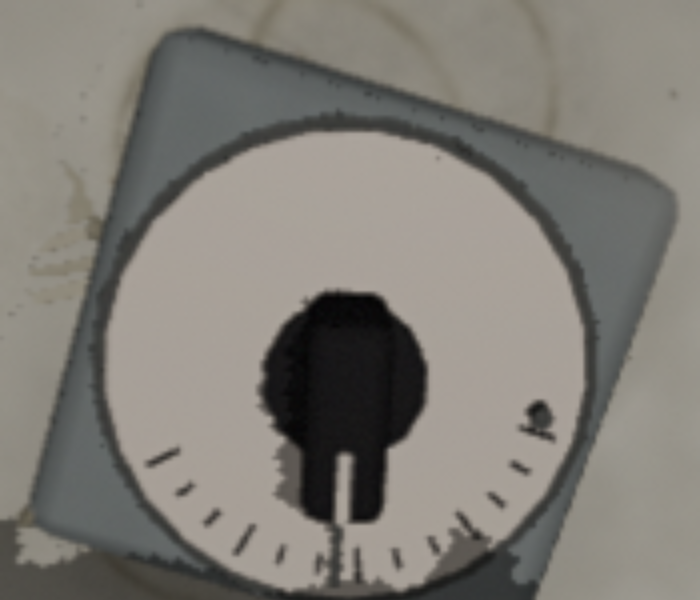

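```bash
python3 -m jog '[{"dp":[0,0,-25],"rotation":[0,0,0],"fingers":60},{"dp":[0,0,-25],"rotation":[0,0,0],"fingers":50},{"dp":[0,0,-25],"rotation":[0,0,0],"fingers":40},{"dp":[0,0,-24],"rotation":[0,0,0],"fingers":40},{"dp":[0,0,-15],"rotation":[0,0,0],"fingers":40}]'
python3 -m jog '[{"dp":[0,0,0],"rotation":[0,0,0],"fingers":0},{"dp":[0,0,0],"rotation":[0,0,0],"fingers":0},{"dp":[0,0,0],"rotation":[0,0,0],"fingers":0},{"dp":[0,0,0],"rotation":[0,0,0],"fingers":0},{"dp":[0,0,0],"rotation":[0,0,0],"fingers":0}]'
python3 - <<'E'
from h import *
s=manip.get_state();print(s['ee_pos'],s['force'],s['ft_torque'],s['grip_width'],s['qpos'])
snap('wrist','w3.png')
E
```

```text
clock: 4.0
ee_pos: [0.4173, -0.1286, 0.0407]
eef_rot: [-179.9, 0.3, 124.6]
force: [-0.1, 0.9, 0.4]
grip_width: 0.472
clock: 4.42
ee_pos: [0.4199, -0.127, 0.0427]
eef_rot: [179.7, 0.3, 124.7]
force: [5.7, 6.1, -15.5]
grip_width: 0.149
[ 0.4199035  -0.12704264  0.04273294] [  5.68076149   6.07522436 -15.48993795] [ 1.23247651 -0.98217927 -0.00974356] 0.14896712679792046 [-16.88848301  16.52592464 -37.76747925  35.31581048   0.07556489
  38.44546432]
```

View pics/w3.png

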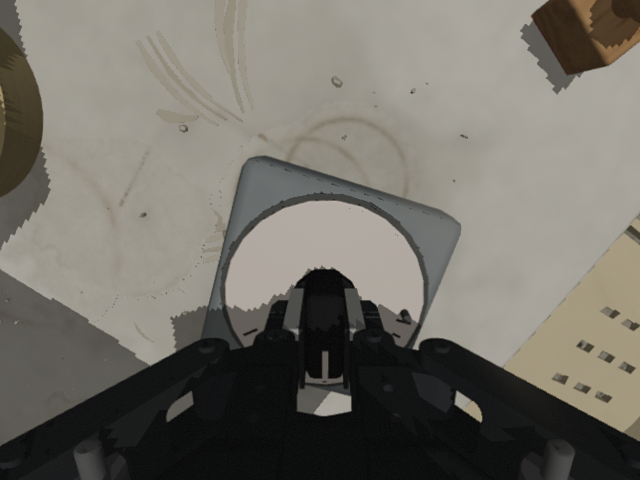

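```bash
python3 -m jog '[{"dp":[1,1,-1],"rotation":[0,0,0.04],"fingers":0},{"dp":[0,0,0],"rotation":[0,0,0.1],"fingers":0},{"dp":[0,0,0],"rotation":[0,0,0.1],"fingers":0},{"dp":[0,0,0],"rotation":[0,0,0.1],"fingers":0},{"dp":[0,0,0],"rotation":[0,0,0.1],"fingers":0}]'
python3 - <<'E'
from h import *
s=manip.get_state();print(s['ee_pos'],s['force'],s['ft_torque'],s['grip_width'],s['qpos'])
E
```

```text
clock: 4.88
ee_pos: [0.42, -0.1271, 0.0427]
eef_rot: [179.8, 0.4, 150.1]
force: [1.2, 3.7, -3.9]
grip_width: 0.156
[ 0.42000344 -0.12706366  0.04266486] [ 1.21181054  3.6550117  -3.93537352] [ 0.79861486 -0.04899908 -0.01557396] 0.15623517479171392 [-16.87637663  16.50180991 -37.82069573  35.22543039   0.0605808
  12.99905523]
```

```bash
python3 -m jog '[{"dp":[0,0,0],"rotation":[0,0,0.12],"fingers":0},{"dp":[0,0,0],"rotation":[0,0,0.12],"fingers":0},{"dp":[0,0,0],"rotation":[0,0,0.12],"fingers":0},{"dp":[0,0,0],"rotation":[0,0,0.12],"fingers":0},{"dp":[0,0,0],"rotation":[0,0,0.12],"fingers":0}]'
python3 -m jog '[{"dp":[0,0,0],"rotation":[0,0,0.05],"fingers":0},{"dp":[0,0,0],"rotation":[0,0,0.04],"fingers":0},{"dp":[0,0,0],"rotation":[0,0,0.04],"fingers":0},{"dp":[0,0,0],"rotation":[0,0,0.03],"fingers":0},{"dp":[0,0,0],"rotation":[0,0,0.03],"fingers":0}]'
python3 - <<'E'
from h import *
s=manip.get_state();print(s['ee_pos'],s['eef_rot'],s['force'],s['ft_torque'],s['grip_width'])
E
```

```text
clock: 5.3
ee_pos: [0.42, -0.1271, 0.0426]
eef_rot: [179.9, 0.5, -175.4]
force: [1.5, 4.1, -3.0]
grip_width: 0.151
clock: 5.72
ee_pos: [0.4201, -0.1271, 0.0426]
eef_rot: [179.9, 0.6, -164.8]
force: [1.4, 3.8, -3.2]
grip_width: 0.152
[ 0.42009063 -0.12709569  0.04264133] [ 179.90397651    0.55730017 -164.8074652 ] [ 1.43036575  3.80912575 -3.22805187] [ 0.79087335 -0.16017863 -0.03049323] 0.15223919056209287
```

```bash
python3 -m jog '[{"dp":[0,0,0],"rotation":[0,0,0.02],"fingers":0},{"dp":[0,0,0],"rotation":[0,0,0.02],"fingers":0},{"dp":[0,0,0],"rotation":[0,0,0.02],"fingers":0},{"dp":[0,0,0],"rotation":[0,0,0],"fingers":0},{"dp":[0,0,0],"rotation":[0,0,0],"fingers":0}]'
python3 - <<'E'
from h import *
s=manip.get_state();print(s['ee_pos'],s['eef_rot'],s['force'],s['ft_torque'],s['grip_width'])
E
```

```text
clock: 6.13
ee_pos: [0.4201, -0.1271, 0.0427]
eef_rot: [179.9, 0.6, -161.6]
force: [1.3, 5.7, -2.1]
grip_width: 0.15
[ 0.42013725 -0.12711485  0.04266114] [ 179.90018875    0.58699628 -161.56527446] [ 1.28862077  5.68450235 -2.11126413] [ 1.00748331 -0.1746058  -0.7143119 ] 0.1497589149646226
```

Torque jumped to -0.71 N·m at yaw 18.4°, so the knob is against its stop. Releasing and rising.

```bash
python3 -m jog '[{"dp":[0,0,0],"rotation":[0,0,0],"fingers":45},{"dp":[0,0,0],"rotation":[0,0,0],"fingers":45},{"dp":[0,0,0],"rotation":[0,0,0],"fingers":45},{"dp":[0,0,0],"rotation":[0,0,0],"fingers":45},{"dp":[0,0,10],"rotation":[0,0,0],"fingers":45}]'
python3 -m jog '[{"dp":[0,0,25],"rotation":[0,0,0],"fingers":60},{"dp":[0,0,35],"rotation":[0,0,0],"fingers":60},{"dp":[0,0,40],"rotation":[0,0,0],"fingers":60},{"dp":[-10,0,40],"rotation":[0,0,0],"fingers":60},{"dp":[0,0,40],"rotation":[0,0,0],"fingers":60}]'
python3 - <<'E'
from h import *
import pickle
s=manip.get_state();pickle.dump(s,open('w4.p','wb'));print(s['ee_pos'],s['eef_rot'],s['force'],s['ft_torque'],s['qpos'])
snap('wrist','w4.png')
snap('top','t4.png')
E
```

```text
clock: 6.55
ee_pos: [0.4181, -0.1283, 0.0508]
eef_rot: [180.0, 0.3, -161.5]
force: [0.6, 1.2, 0.1]
grip_width: 0.524
clock: 6.97
ee_pos: [0.4071, -0.1282, 0.2335]
eef_rot: [-180.0, 0.3, -161.5]
force: [0.4, -0.2, 0.3]
grip_width: 0.7
[ 0.40711399 -0.12821133  0.2334604 ] [-179.99707283    0.3224457  -161.52530186] [ 0.41779558 -0.17968511  0.2924227 ] [ 0.01121867 -0.04079     0.03368846] [-17.62146373   5.01506869 -20.03345166  64.6892086    0.18760048
 -36.09572426]
```

View pics/w4.png

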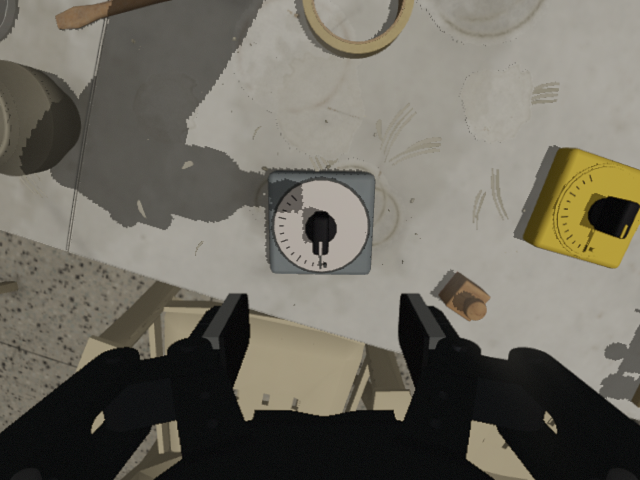

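The bar and pointer line up with the zero mark and pin at (322,265), so the reset is done. Moving towards the hutch, high enough to clear it.

```bash
python3 -m jog '[{"dp":[5,30,10],"rotation":[0,0,-0.03],"fingers":70},{"dp":[5,34,10],"rotation":[0,0,-0.03],"fingers":70},{"dp":[5,34,10],"rotation":[0,0,-0.03],"fingers":70},{"dp":[5,34,10],"rotation":[0,0,-0.03],"fingers":70},{"dp":[5,34,10],"rotation":[0,0,-0.03],"fingers":70}]'
python3 -m jog '[{"dp":[5,34,10],"rotation":[0,0,-0.03],"fingers":70},{"dp":[5,34,10],"rotation":[0,0,-0.03],"fingers":70},{"dp":[5,34,10],"rotation":[0,0,-0.03],"fingers":70},{"dp":[5,34,10],"rotation":[0,0,-0.03],"fingers":70},{"dp":[5,30,10],"rotation":[0,0,-0.03],"fingers":70}]'
python3 -m jog '[{"dp":[5,20,0],"rotation":[0,0,0],"fingers":70},{"dp":[5,20,0],"rotation":[0,0,0],"fingers":70},{"dp":[5,20,0],"rotation":[0,0,0],"fingers":70},{"dp":[0,0,0],"rotation":[0,0,0],"fingers":70},{"dp":[0,0,0],"rotation":[0,0,0],"fingers":70}]'
python3 - <<'E'
from h import *
import pickle
s=manip.get_state();pickle.dump(s,open('w5.p','wb'));print(s['ee_pos'],s['eef_rot'],s['qpos'])
snap('wrist','w5.png');snap('top','t5.png')
w=cv2.imread('pics/w4.png');cv2.imwrite('pics/c4.png',cv2.resize(w[160:280,260:380],(480,480)))
E
```

```text
clock: 7.48
ee_pos: [0.4339, 0.0389, 0.2818]
eef_rot: [-180.0, 0.4, -170.2]
force: [1.0, 0.1, 0.0]
grip_width: 0.818
clock: 7.9
ee_pos: [0.459, 0.2056, 0.3316]
eef_rot: [-180.0, 0.4, -178.7]
force: [0.3, 0.2, -0.8]
grip_width: 0.821
clock: 8.32
ee_pos: [0.4741, 0.2641, 0.3306]
eef_rot: [-179.9, 0.3, -178.6]
force: [-0.3, -0.3, -0.1]
grip_width: 0.818
[0.4740555  0.26411895 0.3305923 ] [-179.907725      0.3498315  -178.61073019] [29.26900791 15.34074892  7.39794779 81.79112024 -0.24515147 27.87945057]
```

View pics/w5.png

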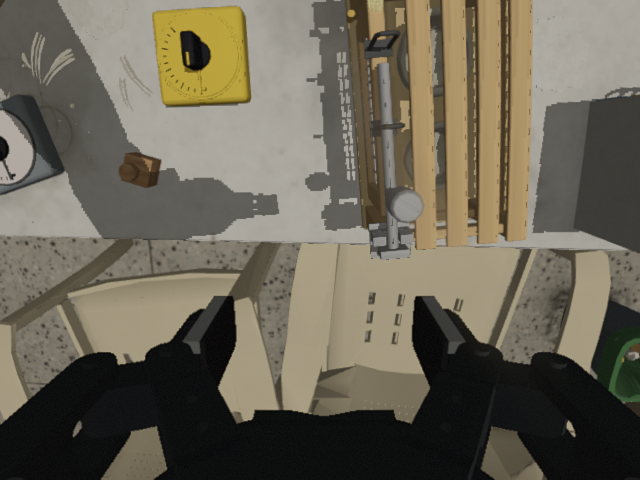

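View pics/c4.png

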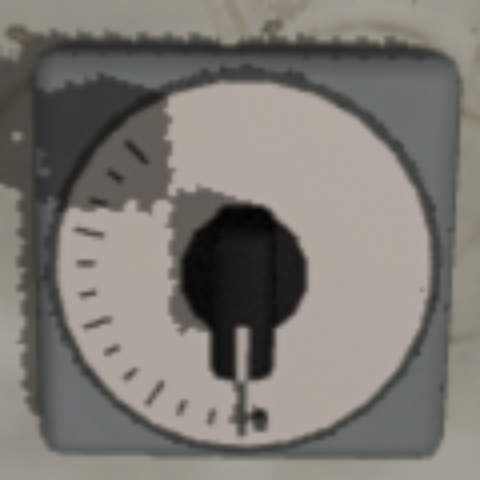

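Zero is confirmed: the pointer is on the zero tick, against the pin. In the hutch view the bolt knob's head is at (405,206), the rod runs from (381,70) to (391,235), and the keeper is at (390,242). Measuring these from several views.

Run:
```python
from h import *
import pickle
st=pickle.load(open('w5.p','rb'))
w=cv2.imread('pics/w5.png');t=cv2.imread('pics/t0.png')
o=np.zeros((600,800,3),np.uint8)
o[:,:400]=cv2.resize(w[0:270,340:520],(400,600),interpolation=cv2.INTER_CUBIC)
o[:,400:]=cv2.resize(t[170:230,140:180],(400,600),interpolation=cv2.INTER_CUBIC)
cv2.imwrite('pics/c5.png',o)
for wc in [(405,206)]:
  for tc in [(155,195.5)]:print(tri([ray('wrist',wc,st),ray('top',tc)]))
A=plane('wrist',(381,70),.152,st);B=plane('wrist',(391,235),.152,st);print(A,B,np.degrees(np.arctan2(*(B-A)[[1,0]])))
print(plane('wrist',(405,206),.218,st))
```

```text
(array([0.45508144, 0.32812086, 0.18405618]), [np.float64(0.3395517588994447), np.float64(0.33955175889946165)])
[0.35206765 0.30776256 0.152     ] [0.48718456 0.32503407 0.152     ] 7.284408104784602
[0.44952894 0.32061252 0.218     ]
```

View pics/c5.png

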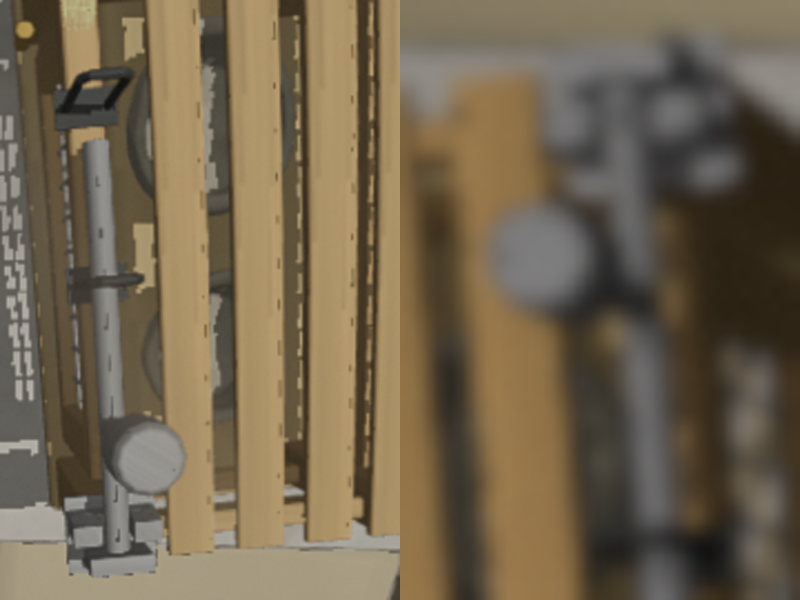

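```bash
python3 -m jog '[{"dp":[-6,14,-5],"rotation":[0,0,0.025],"fingers":75},{"dp":[-6,14,-5],"rotation":[0,0,0.025],"fingers":75},{"dp":[-6,14,-5],"rotation":[0,0,0.025],"fingers":75},{"dp":[-6,14,-5],"rotation":[0,0,0.025],"fingers":75},{"dp":[0,0,-10],"rotation":[0,0,0],"fingers":75}]'
python3 - <<'E'
from h import *
import pickle
s=manip.get_state();pickle.dump(s,open('w6.p','wb'));print(s['ee_pos'],s['eef_rot'],s['joint_velocities'])
snap('wrist','w6.png')
E
```

```text
clock: 8.83
ee_pos: [0.4496, 0.3207, 0.3023]
eef_rot: [179.9, 0.5, -172.9]
force: [0.3, -0.3, 0.4]
grip_width: 0.879
[0.44962138 0.32065106 0.30225445] [ 179.91382867    0.49191794 -172.87598505] [ -1.52554556   0.29581305 -18.49181856 -18.00877214  -1.83716553
  -0.06832726]
```

View pics/w6.png

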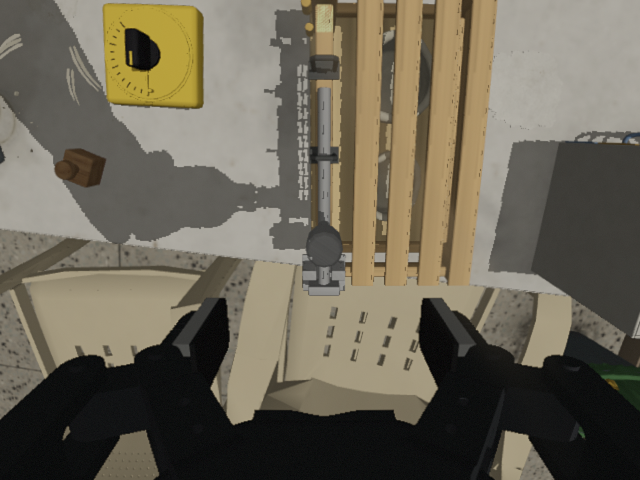

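Run:
```python
from h import *
import pickle
s5=pickle.load(open('w5.p','rb'));s6=pickle.load(open('w6.p','rb'))
k5=(406.3,205.7);k6=(323.5,244)
print(tri([ray('wrist',k5,s5),ray('wrist',k6,s6)]),tri([ray('wrist',k5,s5),ray('wrist',k6,s6),ray('top',(154.8,195.8))]))
print(plane('wrist',k6,.218,s6),plane('wrist',k5,.218,s5))
A=plane('wrist',(324,95),.152,s6);B=plane('wrist',(324,285),.152,s6);print(A,B,np.degrees(np.arctan2(*(B-A)[[1,0]])))
for z in(.1,.12,.128): print('hinge brass',plane('wrist',(309,28),z,s6),plane('wrist',(305,3),z,s6))
w=cv2.imread('pics/w6.png');cv2.imwrite('pics/c6.png',cv2.resize(w[0:300,270:370],(266,800))[:600].copy() if 0 else cv2.resize(w[200:310,270:380],(600,600)))
cv2.imwrite('pics/c6b.png',cv2.resize(w[0:110,270:380],(600,600)))
```

```text
(array([0.44963364, 0.32266007, 0.20926717]), [np.float64(1.4923309389170358), np.float64(1.492330938917064)]) (array([0.45105935, 0.32309662, 0.20294133]), [np.float64(1.988552315251512), np.float64(1.322220531039159), np.float64(0.7979495198850239)])
[0.4457905  0.32157211 0.218     ] [0.44942687 0.32151482 0.218     ]
[0.35186558 0.31025301 0.152     ] [0.49998966 0.32893249 0.152     ] 7.18745712730155
hinge brass [0.29520708 0.29067871 0.1       ] [0.27650306 0.28514774 0.1       ]
hinge brass [0.30018358 0.29197369 0.12      ] [0.2825649  0.28676367 0.12      ]
hinge brass [0.30217418 0.29249168 0.128     ] [0.28498964 0.28741004 0.128     ]
```

View pics/c6.png

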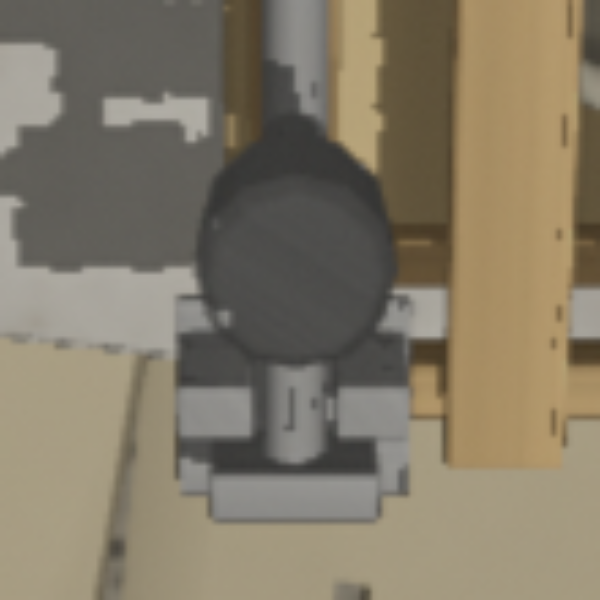

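View pics/c6b.png

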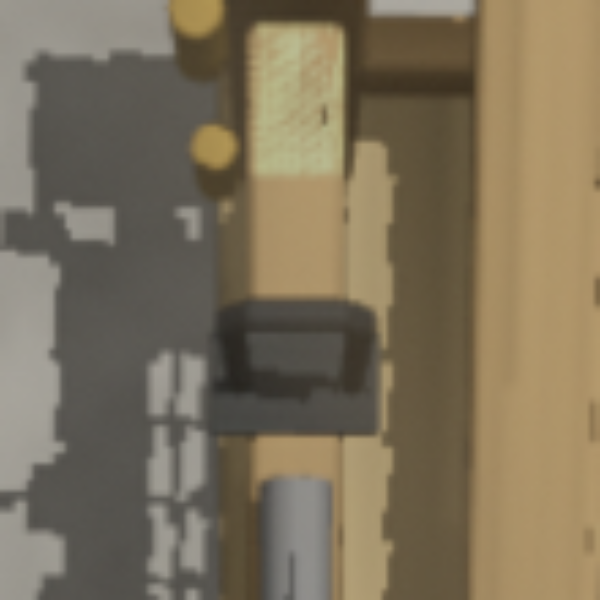

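Run:
```python
from h import *
import pickle
s5=pickle.load(open('w5.p','rb'));s6=pickle.load(open('w6.p','rb'))
k5=(406.3,205.7);k6=(324.5,249.3)
print(tri([ray('wrist',k5,s5),ray('wrist',k6,s6)]),tri([ray('wrist',k5,s5),ray('wrist',k6,s6),ray('top',(154.8,195.8))]))
print(plane('wrist',k6,.218,s6),plane('wrist',k5,.218,s5))
```

```text
(array([0.45042214, 0.32272026, 0.21320869]), [np.float64(0.19971815946505694), np.float64(0.19971815946510488)]) (array([0.45173968, 0.32306468, 0.20524725]), [np.float64(1.3102552698246088), np.float64(1.2017272006385982), np.float64(1.7955325476325168)])
[0.44915468 0.32262907 0.218     ] [0.44942687 0.32151482 0.218     ]
```

```bash
python3 -m jog '[{"dp":[0,1,-26],"rotation":[0,0,0],"fingers":65},{"dp":[0,1,-26],"rotation":[0,0,0],"fingers":60},{"dp":[0,0,-26],"rotation":[0,0,0],"fingers":50},{"dp":[0,0,-24],"rotation":[0,0,0],"fingers":50},{"dp":[0,0,-12],"rotation":[0,0,0],"fingers":50}]'
python3 -m jog '[{"dp":[0,0,0],"rotation":[0,0,0],"fingers":40},{"dp":[0,0,0],"rotation":[0,0,0],"fingers":30},{"dp":[0,0,0],"rotation":[0,0,0],"fingers":0},{"dp":[0,0,0],"rotation":[0,0,0],"fingers":0},{"dp":[0,0,0],"rotation":[0,0,0],"fingers":0}]'
python3 -m jog '[{"dp":[0,0,0],"rotation":[0,0,0],"fingers":0},{"dp":[0,0,0],"rotation":[0,0,0],"fingers":0},{"dp":[0,0,0],"rotation":[0,0,0],"fingers":0},{"dp":[0,0,0],"rotation":[0,0,0],"fingers":0},{"dp":[0,0,0],"rotation":[0,0,0],"fingers":0}]'
python3 - <<'E'
from h import *
s=manip.get_state();print(s['ee_pos'],s['force'],s['ft_torque'],s['grip_width']*85.4)
snap('wrist','w7.png')
E
```

```text
clock: 9.3
ee_pos: [0.4487, 0.3191, 0.1849]
eef_rot: [-179.8, 0.2, -173.1]
force: [0.3, -0.1, -0.6]
grip_width: 0.584
clock: 9.72
ee_pos: [0.4506, 0.3214, 0.1888]
eef_rot: [-180.0, 0.5, -173.0]
force: [-0.7, -2.1, 2.0]
grip_width: 0.255
clock: 10.13
ee_pos: [0.4506, 0.3215, 0.1887]
eef_rot: [-180.0, 0.5, -173.0]
force: [-1.0, -4.4, 5.7]
grip_width: 0.259
[0.45058958 0.32153475 0.18865938] [-1.0477913  -4.39230076  5.72117424] [-0.72133964  0.19689118 -0.01747714] 22.086932783021997
```

View pics/w7.png

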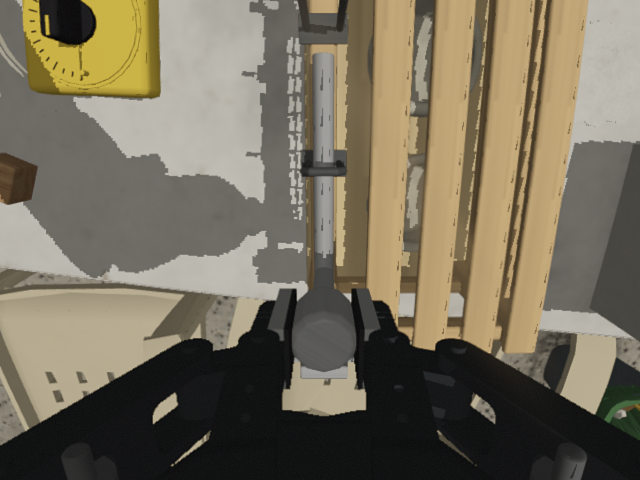

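```bash
python3 -m jog '[{"dp":[0,0,5],"rotation":[0,0,0],"fingers":0},{"dp":[0,0,5],"rotation":[0,0,0],"fingers":0},{"dp":[0,0,5],"rotation":[0,0,0],"fingers":0},{"dp":[0,0,4],"rotation":[0,0,0],"fingers":0},{"dp":[0,0,0],"rotation":[0,0,0],"fingers":0}]'
python3 - <<'E'
from h import *
s=manip.get_state();print(s['ee_pos'],s['force'],s['ft_torque'],s['grip_width']*85.4)
E
```

```text
clock: 10.6
ee_pos: [0.4503, 0.3215, 0.2073]
eef_rot: [-180.0, 0.5, -173.0]
force: [1.3, -4.0, -2.1]
grip_width: 0.259
[0.45032552 0.32154632 0.20734054] [ 1.3414207  -3.95456832 -2.08825997] [-0.69728751 -0.15466957  0.02413091] 22.131893555146675
```

Lifted 18.6 mm, and the force reads about the bolt's weight. Drawing along the gate, direction (-0.992,-0.125).

```bash
python3 -m jog '[{"dp":[-4,-0.5,0],"rotation":[0,0,0],"fingers":0},{"dp":[-5,-0.6,0],"rotation":[0,0,0],"fingers":0},{"dp":[-5,-0.6,0],"rotation":[0,0,0],"fingers":0},{"dp":[-5,-0.6,0],"rotation":[0,0,0],"fingers":0},{"dp":[-5,-0.6,0],"rotation":[0,0,0],"fingers":0}]'
python3 - <<'E'
from h import *
s=manip.get_state();print(s['ee_pos'],s['force'],s['ft_torque'])
E
```

```text
clock: 11.02
ee_pos: [0.4253, 0.3184, 0.2063]
eef_rot: [-179.9, 0.4, -173.0]
force: [2.5, -5.0, -2.2]
grip_width: 0.255
[0.42527955 0.31837112 0.20628281] [ 2.46233693 -5.03054158 -2.22927814] [-0.84799891 -0.31821371  0.03053227]
```

```bash
python3 -m jog '[{"dp":[-5,-0.6,0],"rotation":[0,0,0],"fingers":0},{"dp":[-5,-0.6,0],"rotation":[0,0,0],"fingers":0},{"dp":[-4,-0.5,0],"rotation":[0,0,0],"fingers":0},{"dp":[-2,-0.2,0],"rotation":[0,0,0],"fingers":0},{"dp":[0,0,0],"rotation":[0,0,0],"fingers":0}]'
python3 - <<'E'
from h import *
s=manip.get_state();print(s['ee_pos'],s['force'],s['ft_torque'])
snap('wrist','w8.png')
E
```

```text
clock: 11.43
ee_pos: [0.4108, 0.3166, 0.207]
eef_rot: [-179.9, 0.6, -173.0]
force: [4.5, -6.1, -1.4]
grip_width: 0.258
[0.41077976 0.31663867 0.20696145] [ 4.46975211 -6.12799383 -1.41883511] [-1.06469585 -0.79248835 -0.00710426]
```

View pics/w8.png

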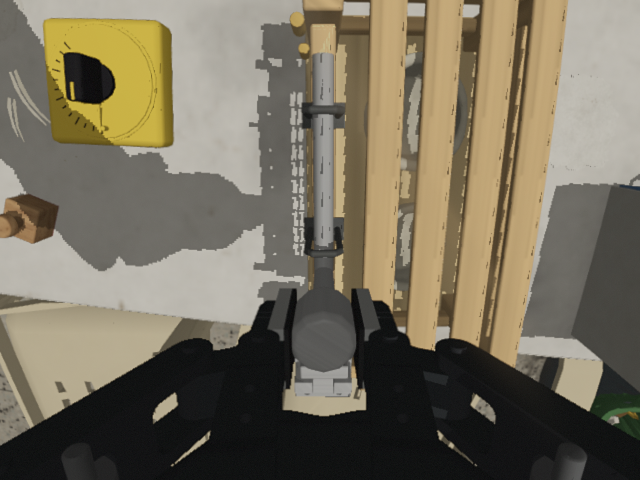

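```bash
python3 -m jog '[{"dp":[-2,-0.3,0],"rotation":[0,0,0],"fingers":0},{"dp":[-1,-0.1,0],"rotation":[0,0,0],"fingers":0},{"dp":[0,0,0],"rotation":[0,0,0],"fingers":0},{"dp":[0,0,0],"rotation":[0,0,0],"fingers":0},{"dp":[0,0,0],"rotation":[0,0,0],"fingers":0}]'
python3 - <<'E'
from h import *
s=manip.get_state();print(s['ee_pos'],s['force'],s['ft_torque'])
E
```

```text
clock: 11.9
ee_pos: [0.4107, 0.3167, 0.2077]
eef_rot: [-179.9, 0.9, -173.0]
force: [9.7, -6.4, -1.3]
grip_width: 0.258
[0.41066376 0.31668464 0.2076669 ] [ 9.71992481 -6.3611848  -1.3466588 ] [-1.13301238 -1.7249701   0.09047246]
```

The bolt is at its drawn stop: 39.8 mm of travel, with the force rising and no more motion. Now swinging the gate out in small steps.

```bash
python3 -m jog '[{"dp":[1,-4,0],"rotation":[0,0,-0.03],"fingers":0},{"dp":[0.5,-5,0],"rotation":[0,0,-0.04],"fingers":0},{"dp":[0.5,-5.5,0],"rotation":[0,0,-0.04],"fingers":0},{"dp":[0.4,-5.5,0],"rotation":[0,0,-0.04],"fingers":0},{"dp":[0,-5,0],"rotation":[0,0,-0.04],"fingers":0}]'
python3 - <<'E'
from h import *
s=manip.get_state();print(s['ee_pos'],s['eef_rot'],s['force'],s['ft_torque'])
E
```

```text
clock: 12.32
ee_pos: [0.4116, 0.2935, 0.2076]
eef_rot: [179.7, 0.7, 176.1]
force: [4.8, 0.5, -1.0]
grip_width: 0.261
[0.41163277 0.29348042 0.20761965] [179.74160546   0.67547877 176.10939809] [ 4.76482248  0.49852265 -1.00425854] [-0.13168933 -0.89243162  0.31202435]
```

```bash
python3 -m jog '[{"dp":[-0.2,-4.7,0],"rotation":[0,0,-0.035],"fingers":0},{"dp":[-0.4,-4.7,0],"rotation":[0,0,-0.035],"fingers":0},{"dp":[-0.6,-4.7,0],"rotation":[0,0,-0.035],"fingers":0},{"dp":[-0.8,-4.7,0],"rotation":[0,0,-0.035],"fingers":0},{"dp":[-1,-4.7,0],"rotation":[0,0,-0.035],"fingers":0}]'
python3 - <<'E'
from h import *
s=manip.get_state();print(s['ee_pos'],s['eef_rot'],s['force'],s['ft_torque'])
E
```

```text
clock: 12.73
ee_pos: [0.4084, 0.2703, 0.2076]
eef_rot: [179.7, 0.6, 166.1]
force: [4.5, 1.4, -1.6]
grip_width: 0.26
[0.40835493 0.27029259 0.20760043] [179.67022108   0.58476834 166.09470226] [ 4.54260144  1.44526729 -1.62368824] [ 0.03538916 -0.75385768  0.30465702]
```

```bash
python3 -m jog '[{"dp":[-1.1,-4.5,0],"rotation":[0,0,-0.033],"fingers":0},{"dp":[-1.3,-4.5,0],"rotation":[0,0,-0.033],"fingers":0},{"dp":[-1.4,-4.4,0],"rotation":[0,0,-0.033],"fingers":0},{"dp":[-1.6,-4.2,0],"rotation":[0,0,-0.033],"fingers":0},{"dp":[-1.5,-3.5,0],"rotation":[0,0,-0.03],"fingers":0}]'
python3 -m jog '[{"dp":[0,0,0],"rotation":[0,0,0],"fingers":0},{"dp":[0,0,0],"rotation":[0,0,0],"fingers":0},{"dp":[0,0,0],"rotation":[0,0,0],"fingers":0},{"dp":[0,0,0],"rotation":[0,0,0],"fingers":0},{"dp":[0,0,0],"rotation":[0,0,0],"fingers":0}]'
python3 - <<'E'
from h import *
import pickle
s=manip.get_state();pickle.dump(s,open('w9.p','wb'));print(s['ee_pos'],s['eef_rot'],s['force'],s['ft_torque'],s['joint_velocities'])
H=np.array([.2817,.3004]);d=s['ee_pos'][:2]-H;t=np.radians(7.2)-np.arctan2(d[1],d[0]);print(np.hypot(*d),t,.195*np.sin(t),.39*np.sin(t/2))
snap('wrist','w9.png');snap('top','t9.png');snap('scene','s9.png')
E
```

```text
clock: 13.15
ee_pos: [0.4016, 0.2496, 0.2078]
eef_rot: [179.6, 0.5, 156.8]
force: [4.9, 2.7, -1.4]
grip_width: 0.26
clock: 13.57
ee_pos: [0.4016, 0.2495, 0.2076]
eef_rot: [179.6, 0.5, 156.9]
force: [5.1, 2.2, -2.3]
grip_width: 0.263
[0.40156924 0.24947116 0.20759686] [179.6459295    0.52145565 156.91965882] [ 5.0768541   2.20995205 -2.32204029] [ 2.84533165e-01 -8.67127430e-01  7.41913049e-04] [-0.033663    0.02310396  0.05291759  0.17541764  0.01467971  0.00337564]
0.13023970898603868 0.5274242358656944 0.09814530943625464 0.10165978912498388
```

View pics/w9.png

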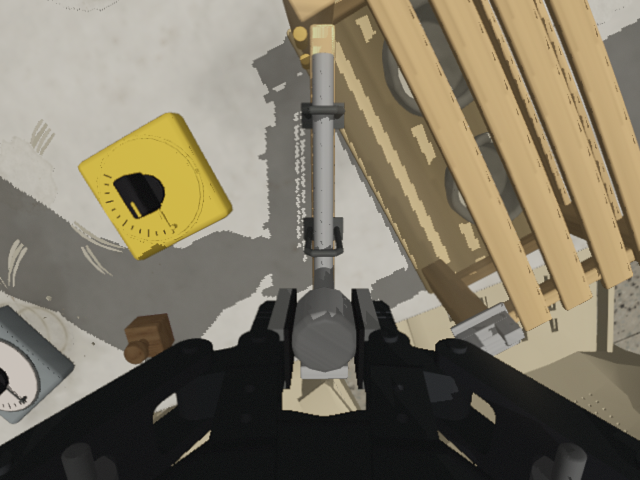

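View pics/t9.png

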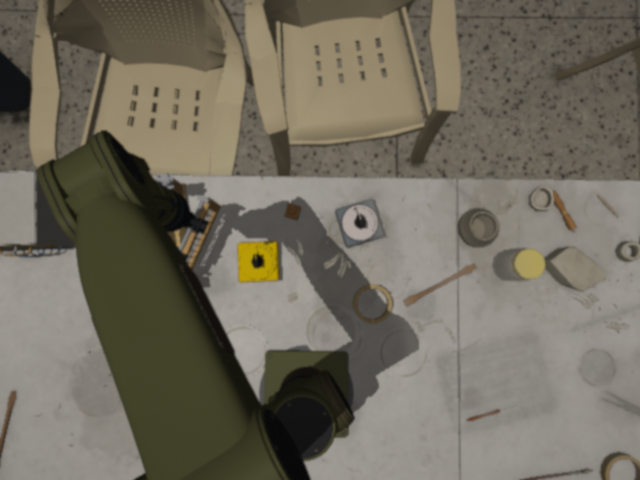

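The wrist view shows the gate open with the bolt drawn and held. The rod at (322,55–280) is about 30° from the slats. In the top view the stamp is at (293,211) and the pot at (479,227), both where they started. Handing in.

```bash
python3 -c "
from workcell import manip
print(manip.close_job())"
```

```text
the job is handed in; nothing more can be done
None
```

I did the job in the order asked and handed it in at about 13.7 s of the 58 s allowed; no verdict is reported, so what follows rests on my own checks.

- **Peak pointer:** I turned the grey gauge's knob about 74° anticlockwise until it met the stop, where the wrist torque rose to 0.7 N·m. After I let go, the picture showed the pointer on the zero mark, against the pin.
- **Bolt:** I gripped the bolt knob, lifted it about 18 mm and drew it 39.8 mm along the closed gate. A further push raised the force from 4.5 to 9.7 N with no movement, so it was at its drawn stop.
- **Gate:** I swung it to about 0.527 rad, which puts the free edge 98–102 mm out. It was steady at the last check and is still held by the bolt knob. The forces at the gripper were about 6 N.
- **Stamp and pot:** both were at the same places in the last top picture as at the start.

**Disagreements:**
- **First move:** joint 6 ran to its 180° limit, which stopped the move short and tilted the tool by 6°. I corrected this before touching anything.
- **Knob height:** the camera views put the top of the bolt knob at 205–213 mm, against 218 mm from the text. The grip was sound all the same.

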